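# Empty the bangle sleeve into the tray under the glass shelf

## Robot

A 6-joint arm with a two-finger parallel gripper is mounted at the origin on the work surface. World frame = base frame: x ahead of the robot, y to its left, z up, the work surface at z = 0. Lengths are in mm, angles in rad, forces in N, time in s.
With the tool pointing down it reaches from about 275 to 1000 mm from the base axis. Payload 8.4 kg.
Tool frame: the origin (TCP) lies at the very end of the fingers, on their centre line; the grasp point (between the pads) lies 19 mm behind it; y points along the fingers, x is the direction in which the jaws open and shut, and the axes are right-handed (so a half turn about y gives the same grasp; the last joint's range is limited). The gripper opens to 85 mm and grips with 20 to 120 N. Pads are 22 mm wide; open, the fingers measure 114 mm over their backs; the gripper's body (76 mm by 85 mm) begins 54 mm behind the grasp point. The pads swing forward as they close: fully open they stand 13 mm farther back than shut.
Start: joints at [1.287, 0.353, 1.633, -0, 1.155, -0.002], TCP at [173.802, 600.351, 231.281] pointing down, gripper open.
Joint ranges: [-2.63, 2.63], [-0.92, 2.1], [0.06, 2.66], [-1.3, 4.44], [0, 2.69], [-3.02, 3.02]. Speed limits (rad/s): [2.22, 2.22, 2.79, 3.14, 3.14, 3.14].

## Interface

Orientations are given as [roll, pitch, yaw] about the fixed x, y, z axes, in that order (R = Rz(yaw) Ry(pitch) Rx(roll)).
In Python, from rig import r gives the robot as it stands.
- The arm moves only by the tool servo_tool, never from a script. Its argument "motion" is a list of rows, each a list of 7 numbers: the opening, from -1 (shut) to 1 (fully open), then the shift along the tool's x, y, z in m, then the turn, a rotation vector about the tool's x, y, z in units of 10 degrees (1.0 is 10 degrees). A call has 1 to 12 rows; each row is the pose to reach, as a shift and turn from the pose commanded when the call began, along the tool's axes at that moment; what a row does not reach only later rows make up. A row lasts 1/8 s, in which the tool goes at most 62.5 mm and 10.7 degrees, less where a joint would pass 70% of its speed; a pose out of reach is approached as far as the arm can. A call with a gripper value outside its range is refused whole. The fingers move at their own pace and stop on an object; "grip_force" is the grip in N (left out, the last holds). Time passes only in rows, so rows that repeat a pose let the fingers close. It gives the time, the measured TCP pose, the force and the opening at its end, in the units of the state.
- r.sense(): the state, without advancing time (a new reading comes with each control period).
- r.grab_frame(name): name is "side" or "top"; returns the picture (420x560x3 uint8, red, green, blue); there is no depth.
- r.calibration(name): a dict with "fx", "fy", "cx", "cy" (pixels), "distortion" ([k1, k2, p1, p2, k3] as OpenCV has them; the pictures are not rectified), "R" (3x3) and "t" (3): a world point X has camera coordinates R X + t. Camera axes: x right, y down, z forward; pixel columns grow to the right and rows downward; lengths in mm; the calibration is good to about 2 mm. A picture is of the moment at which its call begins. calibration takes no time and is no camera call.
- r.sign_off(): hands the job in, once; it reports no verdict.
The state is a dict: "clock": time; "qpos": joint angles; "qvel": joint speeds; "joint_efforts": joint torques, N m; "eef_pos": TCP position; "tcp_rot": TCP orientation; "contact_force": force on the tool from outside, world axes, zero at the start; "wrist_torque": the same for the moment, N m; "opening": opening from 0.0 (shut) to 1.0 (fully open).
Only numpy, scipy, OpenCV 4.12 (cv2) and the standard library are available. Lean on these libraries where they do the work, as an engineer would, in place of code of your own. Each camera call takes 0.05 s, during which the arm holds its last target. There are 200 camera calls.

## Task

Take the tall sleeve that holds the two bangles from the leaning rack, bring its mouth in under the low glass shelf with the bangles still inside, and tip it there so that both roll out into the tray. Then put the empty sleeve back in its bay, leaning as it was. Do not knock the glass shelf, shift the tray, or disturb the second sleeve and the other things on the counter.

Things in the scene. Friction and masses are not known exactly. Their poses are not given: they have to be found in the camera images.
- sleeve: Flat wooden box 96 (x) x 26 (y) x 200 mm (z), walls 4 mm; each broad face is one 40 mm slat along its middle. 0.2-0.4 kg, with two bangles in it. Origin: centre of the closed end; z runs to the open mouth. In a rack bay, leaning 60 degrees from upright along the rack's x; its x faces down onto the sloped back, y level. Grip it across y. With z tipped 20 degrees below level the bangles roll out
- sleeve_mouth (a point): Centre of the full sleeve's open mouth, 200 mm along its z from its origin
- sleeve_empty: The second sleeve, same shape, empty, in the other bay of the rack: leave it alone
- bangle1: White stone bangle, a ring 77 mm outside, 53 mm hole, 12 mm thick. Origin at its centre, z along its axis. It starts inside the sleeve at the closed end, on edge, its axis along the sleeve's y
- bangle2: The same bangle, starting above bangle1 in the sleeve, its centre about 120 mm from the closed end
- rack: Fixed wooden rack, 160 (x) x 230 (y) x 97 mm. Origin: footprint's centre on the counter; x points the way sleeves lean. Bays at y +-55 mm: a back sloped 30 degrees meets, at x -60, z 20 mm, a 60 mm deep ledge square to it. Guides 6 mm thick stand 16 mm proud of the sloped back, 5 to 125 mm up it, 3 mm clear of each side of a sleeve; beyond them its sides are free. Sleeves lift straight up
- bay_left (a point): Where the origin of a seated sleeve lies in the bay at the rack's +y
- bay_left_mouth (a point): Where the mouth centre of a sleeve seated in that bay lies
- bay_right (a point): Where the origin of a seated sleeve lies in the bay at the rack's -y
- bay_right_mouth (a point): Where the mouth centre of a sleeve seated in that bay lies
- shelf: Fixed low shelf: clear glass plate 180 (x) x 360 (y) x 8 mm on four brass posts (16 mm thick, at x +-78, y +-168 mm), underside 180 mm and top 188 mm above the counter. Two small boxes stand on its rear corners, up to 233 mm high. Origin on the counter under its centre; x points level away from the robot, -x is the open front
- shelf_edge (a point): Middle of the glass's front lower edge, 90 mm towards -x from the shelf's centre, 180 mm above the counter; axes as the shelf's
- tray: Loose felt-lined tray 0.7 kg standing on the counter under the glass, outside 190 (x) x 260 (y) x 45 mm, walls 5 mm, floor 6 mm thick. Origin at the centre of its underside, turned with the shelf
- mandrel: Bystander: tapered wooden cone, 76 mm foot, 135 mm tall, origin under its foot
- gift_box: Bystander: closed box 90 x 90 x 45 mm, origin under its centre
- cream_jar: Bystander: closed jar, 64 mm across, 65 mm tall, origin under its centre
- tin: Bystander: round tin 60 mm across, 26 mm tall, origin under its centre
- loupe: Bystander: magnifier lying flat, lens 66 mm across, handle to -x, 163 mm long, 14 mm thick, origin under the lens
- bowl: Bystander: bowl 110 mm across, 45 mm high, origin under its centre
There are look-alikes about, which are no part of the job. Leave any turquoise or yellow look-alike of the sleeve alone.

How it is judged (in metres and radians):
On the way, in this order (a step that is already met when the one before it is completed fails the run):
1. the full sleeve is lifted clear of the rack with both bangles inside (distance of sleeve from where it was at the start of the episode above 0.08 m and x of bangle1 in the frame of sleeve between -0.03 and 0.03 m and y of bangle1 in the frame of sleeve between -0.015 and 0.015 m and z of bangle1 in the frame of sleeve between 0 and 0.175 m and x of bangle2 in the frame of sleeve between -0.03 and 0.03 m and y of bangle2 in the frame of sleeve between -0.015 and 0.015 m and z of bangle2 in the frame of sleeve between 0 and 0.175 m), for 0.1 s.
2. the sleeve's mouth is under the glass shelf, at least 15 mm in from its front edge, with both bangles still inside (x of sleeve_mouth in the frame of shelf_edge between 0.015 and 0.18 m and y of sleeve_mouth in the frame of shelf_edge between -0.15 and 0.15 m and z of sleeve_mouth in the frame of shelf_edge below -0.02 m and x of bangle1 in the frame of sleeve between -0.03 and 0.03 m and y of bangle1 in the frame of sleeve between -0.015 and 0.015 m and z of bangle1 in the frame of sleeve between 0 and 0.175 m and x of bangle2 in the frame of sleeve between -0.03 and 0.03 m and y of bangle2 in the frame of sleeve between -0.015 and 0.015 m and z of bangle2 in the frame of sleeve between 0 and 0.175 m), for 0.1 s.
3. both bangles are out of the sleeve and in the tray (x of bangle1 in the frame of tray between -0.085 and 0.085 m and y of bangle1 in the frame of tray between -0.12 and 0.12 m and z of bangle1 in the frame of tray between 0 and 0.055 m and (z of bangle1 in the frame of sleeve above 0.2 m or distance between bangle1 and sleeve above 0.25 m) and x of bangle2 in the frame of tray between -0.085 and 0.085 m and y of bangle2 in the frame of tray between -0.12 and 0.12 m and z of bangle2 in the frame of tray between 0 and 0.055 m and (z of bangle2 in the frame of sleeve above 0.2 m or distance between bangle2 and sleeve above 0.25 m)), for 0.2 s.
At the end, for the whole second after the job is handed in: Both bangles rest in the tray, centres under 55 mm above its underside; the sleeve is back at rest in a rack bay, closed end within 20 mm and mouth within 25 mm of the seated place; tray and second sleeve are within 30 mm of where they began (all of step 3 and ((distance between sleeve and bay_left below 0.02 m and distance between sleeve_mouth and bay_left_mouth below 0.025 m) or (distance between sleeve and bay_right below 0.02 m and distance between sleeve_mouth and bay_right_mouth below 0.025 m)) and linear speed of each of sleeve, bangle1, bangle2 below 0.03 m/s and distance of each of tray, sleeve_empty from where it was at the start of the episode below 0.03 m); the robot touches nothing.
It fails at once if the glass shelf or its posts are knocked (over 10 N) (contact force between anything else and shelf above 10 N).
It fails at once if the second sleeve is shifted by more than 30 mm (distance of sleeve_empty from where it was at the start of the episode above 0.03 m).
It fails at once if another thing on the counter is shifted by more than 30 mm (distance of any of mandrel, gift_box, cream_jar, tin, loupe, bowl from where it was at the start of the episode above 0.03 m).
It also fails if it takes over 58 s, if anything falls off the work surface, if the arm or the gripper's body presses on something with over 40 N, if the wrist force passes 120 N, or if a joint passes its speed limit or range.

## Working session

There is one attempt and no reset: what is moved stays moved. The work goes in short steps, Python scripts to look and compute and a tool call to move; the robot and the scene stay as the last step left them, time stands still between calls to the robot, and variables do not carry over. Pictures are saved under pics/ and viewed, on a budget of 10 in all, crops included, one or two more only if the job needs it, and the job is handed in when it is done.

Besides the shell and the picture viewer there is one more tool, called by a JSON object that holds its "op" and its "data", one argument or row to a line. servo_tool: Moves the arm, as the interface text tells. Its arguments: {"type":"object","properties":{"motion":{"type":"array","items":{"type":"array","items":{"type":"number"}}},"grip_force":{"type":"number"}},"required":["motion"]}

```bash
ls; mkdir -p pics
python3 - <<'E'
from rig import r
import cv2
for n in("side","top"):
    cv2.imwrite(f"pics/{n}0.png",r.grab_frame(n)[...,::-1])
    c=r.calibration(n);print(n,{k:(v if k not in'R' else [list(map(float,x)) for x in v]) for k,v in c.items()})
print(r.sense())
E
```

```text
pics
side {'fx': 513.5820294414971, 'fy': 513.5820294414971, 'cx': 275.85168101277924, 'cy': 200.91350656412814, 'distortion': array([-0.12423507,  0.        ,  0.        ,  0.        ,  0.        ]), 'R': [[0.8762430791980665, -0.4818180848050944, 0.0070284644298174775], [-0.3053298315786749, -0.5664442712591518, -0.7654505741756459], [0.37278916307428855, 0.6685747682289833, -0.6434563071273234]], 't': array([-445.86540061,  270.39474458, 1138.64993834])}
top {'fx': 477.0834931624243, 'fy': 477.0834931624243, 'cx': 279.1945756188669, 'cy': 208.83250640109358, 'distortion': array([-0.10156947,  0.        ,  0.        ,  0.        ,  0.        ]), 'R': [[-0.0069040910268588634, -0.9999668499909437, 0.004316531742344336], [-0.9920468218717157, 0.00630675386264099, -0.12571128855414848], [0.12567989792055512, -0.005150123775782665, -0.992057477913338]], 't': array([  20.09224723,  517.40748502, 1199.042454  ])}
{'clock': 0.1, 'qpos': array([ 1.28658643e+00,  3.53584913e-01,  1.63408291e+00,  3.22133514e-05,
        1.15519525e+00, -2.36243432e-03]), 'qvel': array([ 9.60822326e-04, -5.92543992e-04, -9.77569787e-04,  1.11480743e-03,
       -1.68751373e-03,  6.20344559e-05]), 'joint_efforts': array([ 5.47869349e-04, -6.06358767e+01, -3.42819214e+01,  1.06679267e-04,
        3.99554454e-03,  2.16697657e-05]), 'eef_pos': array([173.67605744, 599.92653537, 230.62308773]), 'tcp_rot': array([-1.57076387e+00,  1.27034602e-03,  1.28893586e+00]), 'contact_force': array([ 0.05744931, -0.43925333,  0.34127315]), 'wrist_torque': array([ 0.03619979, -0.00424953, -0.03650236]), 'opening': 0.999418986898251}
```

View pics/side0.png

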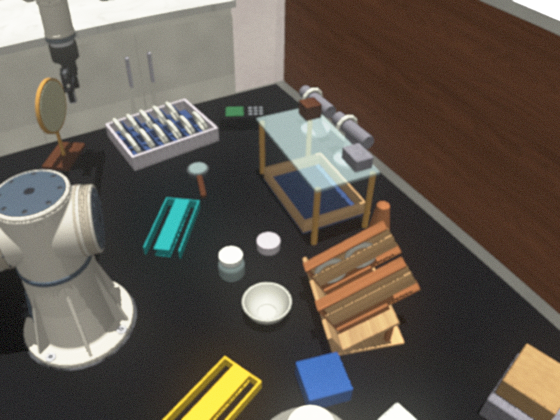

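View pics/top0.png

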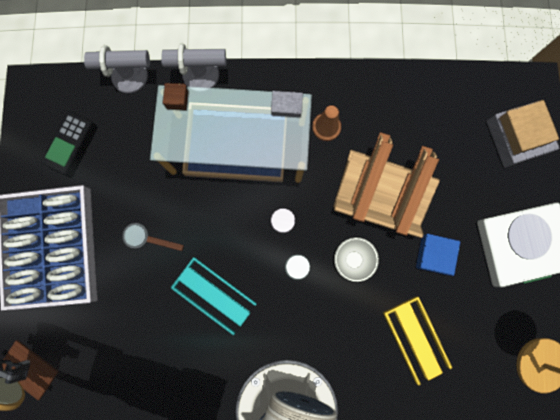

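The side view shows the bangles in the slots of the sleeve nearer the shelf: about (355,255) in side, (375,175) in top. The rack leans away from the robot. The shelf is at about (232,130) in top and the tray shows under the glass. Next I'll zoom in on the rack and shelf for measurement.

Run:
```python
import cv2
import numpy as np
t=cv2.imread("pics/top0.png");s=cv2.imread("pics/side0.png")
a=cv2.resize(t[120:250,320:460],None,fx=4,fy=4,interpolation=cv2.INTER_CUBIC)
cv2.imwrite("pics/ct.png",np.clip(a*1.4,0,255).astype('uint8'))
a=cv2.resize(s[210:360,290:430],None,fx=4,fy=4,interpolation=cv2.INTER_CUBIC)
cv2.imwrite("pics/cs.png",np.clip(a*1.2,0,255).astype('uint8'))
a=cv2.resize(t[75:195,140:340],None,fx=4,fy=4,interpolation=cv2.INTER_CUBIC)
cv2.imwrite("pics/csh.png",np.clip(a*1.2,0,255).astype('uint8'))
```

```text
(no output)
```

View pics/ct.png

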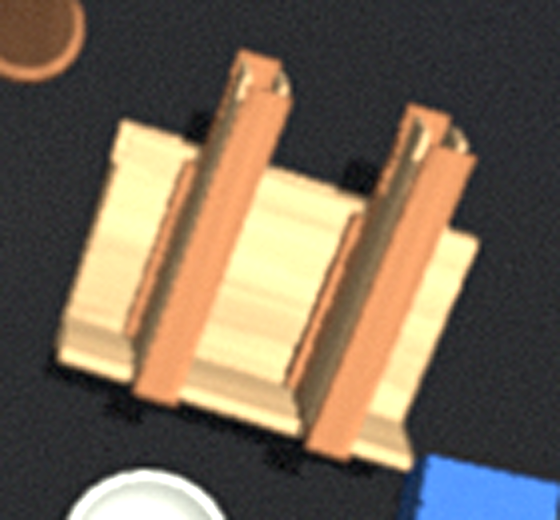

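View pics/cs.png

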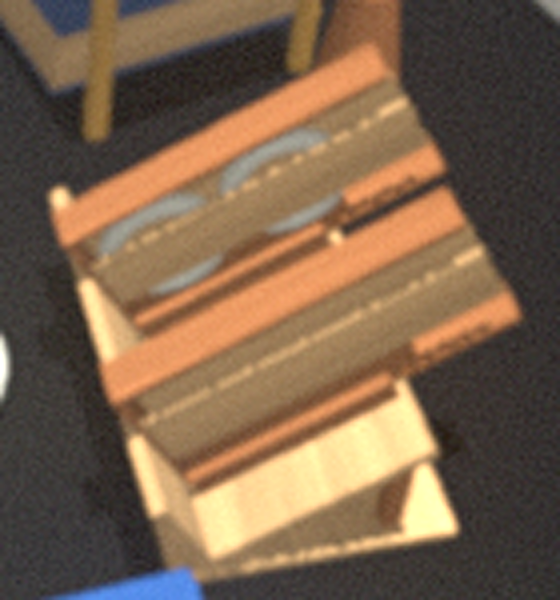

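View pics/csh.png

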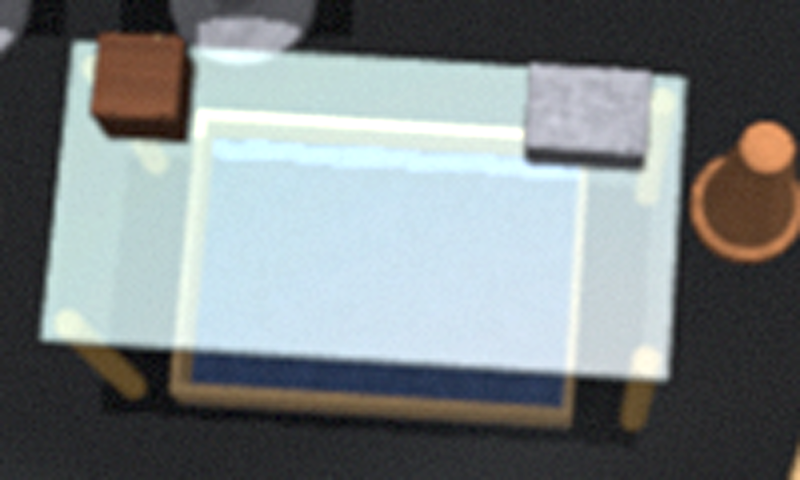

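```bash
cat > h.py <<'E'
import numpy as np,cv2
from rig import r
from scipy.spatial.transform import Rotation as Ro
def cam(n):
    c=r.calibration(n);K=np.array([[c['fx'],0,c['cx']],[0,c['fy'],c['cy']],[0,0,1]])
    return K,np.array(c['distortion']),np.array(c['R']),np.array(c['t'])
def ray(n,uv,z):
    K,d,R,t=cam(n);p=cv2.undistortPoints(np.array(uv,float).reshape(-1,1,2),K,d)[:,0]
    D=np.c_[p,np.ones(len(p))]@R;o=-R.T@t
    s=(np.asarray(z,float)-o[2])/D[:,2];return o+s[:,None]*D
def proj(n,X):
    K,d,R,t=cam(n);return cv2.projectPoints(np.asarray(X,float).reshape(-1,1,3),cv2.Rodrigues(R)[0],t,K,d)[0][:,0]
def crop(uv,off): return (np.array(uv,float)+.5)/4-.5+np.array(off)
def fit2(L,W): # planar rigid fit L->W
    L=np.array(L,float);W=np.array(W,float);a=L-L.mean(0);b=W-W.mean(0)
    th=np.arctan2((a[:,0]*b[:,1]-a[:,1]*b[:,0]).sum(),(a*b).sum())
    R=np.array([[np.cos(th),-np.sin(th)],[np.sin(th),np.cos(th)]]);t=W.mean(0)-R@L.mean(0)
    return th,t,W-(L@R.T+t)
E
python3 - <<'E'
from h import *
np.set_printoptions(precision=1,suppress=True)
ct=crop([(133,395),(180,408),(248,90),(292,103),(240,50),(280,65),(305,447),(350,460),(430,145),(475,158),(410,105),(450,118)],(320,120))
z=[103.1,103.1,203.1,203.1,120,120]*2
x=[-108,-108,65.2,65.2,113.2,113.2]*2
y=[68,42]*3+[-42,-68]*3
W=ray("top",ct,z)[:,:2]
th,t,res=fit2(np.c_[x,y],W);print(th,t);print(res)
cs=crop([(375,42),(390,75),(445,178),(450,185),(468,225),(522,318),(110,400)],(290,210))
P=np.array([[65.2,68,203.1],[65.2,42,203.1],[113.2,42,120],[65.2,-42,203.1],[65.2,-68,203.1],[113.2,-68,120],[-108,-68,103.1]])
Ws=ray("side",cs,P[:,2])[:,:2]
th2,t2,res=fit2(P[:,:2],Ws);print('side',th2,t2);print(res)
sh=crop([(72,40),(688,75),(668,380),(40,340)],(140,75))
th3,t3,res=fit2([[90,180],[90,-180],[-90,-180],[-90,180]],ray("top",sh,[188]*4)[:,:2]);print('shelf',th3,t3);print(res)
tr=crop([(172,390),(573,418),(200,108)],(140,75))
th4,t4,res=fit2([[-95,130],[-95,-130],[95,130]],ray("top",tr,[45]*3)[:,:2]);print('tray',th4,t4);print(res)
# side check of shelf corners, glass z188
s=np.array([(258,122),(378,165+6),(314,182)],float);print(ray("side",s,[188]*3))
c,sn=np.cos(th3),np.sin(th3);R=np.array([[c,-sn],[sn,c]])
Q=np.array([[90,180],[90,-180],[-90,-180],[-90,180]])@R.T+t3
print(proj("side",np.c_[Q,[188]*4]))
print(ray("top",[[283,220],[298,267],[356,255],[333,107],[327,127],[135,236]],[65,26,45,135,0,14]))
E
```

```text
-0.3114574860971271 [ 566.1 -261.8]
[[-0.1  1.8]
 [-0.3 -2. ]
 [-1.3  0.1]
 [-1.  -0.2]
 [ 0.9 -0.2]
 [-0.6 -0. ]
 [ 1.   1.8]
 [ 0.8 -0.9]
 [ 0.3  0.8]
 [ 0.7 -0.3]
 [-0.1 -0.4]
 [-0.3 -0.4]]
side -0.32571354868161145 [ 566.9 -264.4]
[[ 0.2 -0.2]
 [-0.6 -0.2]
 [-4.9 -2.3]
 [ 2.6  0.3]
 [ 1.3 -0.8]
 [ 0.9  1.6]
 [ 0.4  1.6]]
shelf -0.0719827557400966 [691.6 127.8]
[[ 1.   1.6]
 [ 1.4 -2.1]
 [-1.4 -0.4]
 [-1.   1. ]]
tray -0.07758134654306288 [698.4 129.4]
[[-0.3 -0.1]
 [-0.5 -0.5]
 [ 0.9  0.6]]
[[607.7 286.4 188. ]
 [764.  -57.8 188. ]
 [600.3 -20.4 188. ]]
[[311.8 104.3]
 [379.5 170.6]
 [315.5 189.1]
 [255.8 117. ]]
[[ 485.2    7.5   65. ]
 [ 367.9  -30.5   26. ]
 [ 396.7 -177.2   45. ]
 [ 754.9 -116.2  135. ]
 [ 745.3 -115.2    0. ]
 [ 450.4  395.5   14. ]]
```

```bash
cat >> h.py <<'E'
np.set_printoptions(precision=4,suppress=True)
RACK=(-0.314,np.array([566.3,-262.5,0])); SHELF=(-0.072,np.array([691.6,127.8,0]))
G=np.array([-8.,0,72]); TILT=np.radians(8)
# tool axes in sleeve frame: x=+y_s, y=approach
a=np.array([np.cos(TILT),0,np.sin(TILT)]); TS=np.c_[[0,1,0],a,np.cross([0,1,0],a)]
TCPS=G+19*a
def sleeve_pose(yaw,o,pitch,p): # z_s elevated by pitch in frame(yaw,o); p=sleeve origin in it
    c,s=np.cos(pitch),np.sin(pitch)
    Rs=np.c_[[s,0,-c],[0,1,0],[c,0,s]]
    Z=Ro.from_euler('z',yaw).as_matrix();return Z@Rs,Z@np.asarray(p,float)+o
def tool(Rs,ps,back=0): return Rs@TS, ps+Rs@(TCPS-back*a)
def rack_sleeve(lift=0): return sleeve_pose(*RACK,np.pi/6,[-84,55,61.6+lift])
def shelf_sleeve(pitch,d,h,y=0): # mouth d in from edge, height h
    return sleeve_pose(*SHELF,pitch,[-90+d-200*np.cos(pitch),y,h-200*np.sin(pitch)])
def cur():
    s=r.sense();return Ro.from_euler('xyz',s['tcp_rot']).as_matrix(),np.array(s['eef_pos'])
def mv(R,p,frm=None):
    R0,p0=frm or cur();d=R0.T@(p-p0)/1000;w=Ro.from_matrix(R0.T@R).as_rotvec(degrees=True)/10
    print('pos',p.round(1),'shift',d,'turn',w,'rows>=%.1f'%max(np.linalg.norm(d)/.0625,np.linalg.norm(w)/1.07));return R,p
E
python3 - <<'E'
from h import *
A=mv(*tool(*rack_sleeve(),130))
B=mv(*tool(*rack_sleeve()),A)
for q in (10,-25):
  mv(*tool(*shelf_sleeve(np.radians(q),30,105)))
E
```

```text
pos [ 493.9 -181.2  192. ] shift [-0.6611  0.0394 -0.5248] turn [-3.7997  0.1798  0.0541] rows>=13.5
pos [ 570.  -205.9   89.6] shift [-0.    0.13  0.  ] turn [0. 0. 0.] rows>=2.1
pos [510.5 140.9  72.6] shift [-0.3471  0.1585 -0.4512] turn [-1.7943 -1.1914 -0.196 ] rows>=9.5
pos [513.9 140.6 148.2] shift [-0.3465  0.0829 -0.4545] turn [ 1.6928 -1.1946  0.1712] rows>=9.2
```

{"op": "servo_tool", "data": {
  "motion": [
    [1,-0.06,0,-0.047,0,0,0],
    [0.2,-0.11,0,-0.088,-0.5,0,0],
    [0.2,-0.16,0,-0.128,-1,0,0],
    [0.2,-0.21,0,-0.168,-1.5,0.05,0],
    [0.2,-0.26,0,-0.208,-2,0.1,0],
    [0.2,-0.31,0.005,-0.248,-2.5,0.1,0],
    [0.2,-0.36,0.01,-0.288,-3,0.1,0],
    [0.2,-0.41,0.015,-0.328,-3.4,0.15,0.05],
    [0.2,-0.46,0.02,-0.368,-3.8,0.18,0.05],
    [0.2,-0.51,0.025,-0.408,-3.8,0.18,0.05],
    [0.2,-0.56,0.03,-0.448,-3.8,0.18,0.05],
    [0.2,-0.6,0.035,-0.478,-3.8,0.18,0.05]
  ],
  "grip_force": 60
}}

```text
clock: 1.6
eef_pos: [443.0, -46.6, 201.1]
tcp_rot: [-2.231, -0.003, 1.258]
contact_force: [0.5, 1.2, -0.5]
opening: 0.601
```

Run:
```python
from h import *
mv(*tool(*rack_sleeve(),130)); s=r.sense();print(s['qpos'],s['opening'],s['clock'])
```

```text
pos [ 493.9 -181.2  192. ] shift [-0.1124  0.062  -0.0655] turn [-0.0191 -0.0021  0.0172] rows>=2.3
[ 0.0648 -0.1254  2.4651 -0.9189  0.2855 -0.3671] 0.6009332587507699 1.6
```

{"op": "servo_tool", "data": {
  "motion": [
    [0.2,-0.03,0.015,-0.016,0,0,0],
    [0.2,-0.06,0.03,-0.032,0,0,0],
    [0.2,-0.085,0.045,-0.048,0,0,0],
    [0.2,-0.112,0.062,-0.066,0,0,0],
    [0.2,-0.112,0.062,-0.066,0,0,0],
    [0.2,-0.112,0.062,-0.066,0,0,0]
  ]
}}

```text
clock: 2.35
eef_pos: [492.5, -176.4, 191.4]
tcp_rot: [-2.227, -0.003, 1.259]
contact_force: [0.0, 0.8, -0.5]
opening: 0.601
```

Run:
```python
from h import *
import cv2
mv(*tool(*rack_sleeve(),130));mv(*tool(*rack_sleeve(),0)); s=r.sense();print(s['qpos'],s['opening'],s['clock'])
a=[cv2.resize(r.grab_frame(n)[y:y+200,x:x+200,::-1],(400,400),interpolation=cv2.INTER_CUBIC) for n,x,y in(("top",290,100),("side",250,180))]
cv2.imwrite("pics/pre.png",np.hstack(a))
# predicted grasp in image
Rs,ps=rack_sleeve()
for n in("top","side"):print(n,proj(n,[ps+Rs@G,cur()[1]]))
```

```text
pos [ 493.9 -181.2  192. ] shift [-0.0041  0.0012 -0.0025] turn [-0.042  -0.0026  0.0209] rows>=0.1
pos [ 570.  -205.9   89.6] shift [-0.0046  0.1312 -0.0035] turn [-0.042  -0.0026  0.0209] rows>=2.1
[-0.3726  0.0292  2.3532  0.3617  0.1115 -1.9765] 0.6011917032366781 2.35
top [[368.3929 187.8682]
 [365.5787 210.1588]]
side [[339.3652 260.9646]
 [310.4787 235.7552]]
```

View pics/pre.png

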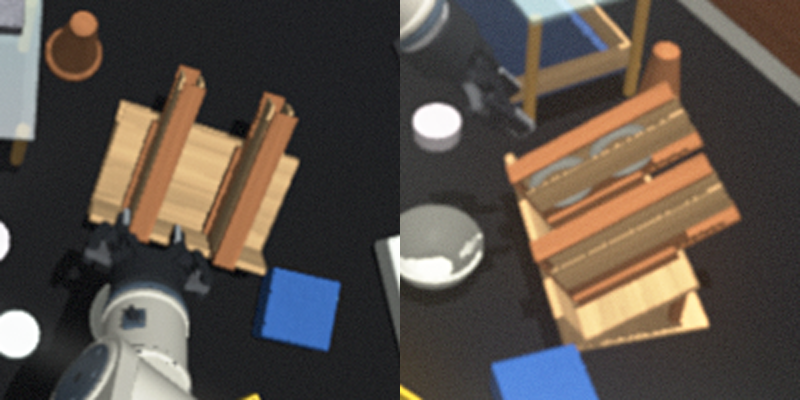

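Top crop: the fingers straddle the full sleeve, at about (125,215) and (180,235), a few mm off centre. Side crop: the bangles are visible in this sleeve. Joint 5 is near its limit, so I'll grasp square to the sleeve with no 8° tilt.

```bash
sed -i 's/TILT=np.radians(8)/TILT=0.0/' h.py
python3 - <<'E'
from h import *
mv(*tool(*rack_sleeve(),100));mv(*tool(*rack_sleeve(),0))
E
```

```text
pos [ 520.4 -189.8  174.7] shift [-0.0036  0.0317 -0.0132] turn [ 0.7635 -0.0095  0.0163] rows>=0.7
pos [ 567.9 -205.2   88.1] shift [-0.0039  0.1309  0.0001] turn [ 0.7635 -0.0095  0.0163] rows>=2.1
```

{"op": "servo_tool", "data": {
  "motion": [
    [0.2,-0.002,0.015,-0.007,0.4,0,0],
    [0.2,-0.0036,0.032,-0.013,0.76,0,0.02],
    [0.2,-0.0036,0.032,-0.013,0.76,0,0.02],
    [0.2,-0.0036,0.032,-0.013,0.76,0,0.02]
  ]
}}

```text
clock: 2.95
eef_pos: [518.6, -187.5, 173.6]
tcp_rot: [-2.093, -0.0, 1.257]
contact_force: [0.3, 1.0, 0.2]
opening: 0.598
```

Run:
```python
from h import *
mv(*tool(*rack_sleeve(),100));mv(*tool(*rack_sleeve(),0));print(r.sense()['qpos'])
```

```text
pos [ 520.4 -189.8  174.7] shift [-0.0016  0.0003 -0.0026] turn [-0.006  -0.0008  0.0025] rows>=0.0
pos [ 567.9 -205.2   88.1] shift [-0.0016  0.1003 -0.0027] turn [-0.006  -0.0008  0.0025] rows>=1.6
[-0.3661  0.1201  2.225   0.0972  0.2758 -1.7094]
```

{"op": "servo_tool", "data": {
  "motion": [
    [0.2,-0.0025,0.02,-0.004,0,0,0],
    [0.2,-0.0025,0.04,-0.004,0,0,0],
    [0.2,-0.0025,0.06,-0.004,0,0,0],
    [0.2,-0.0025,0.08,-0.004,0,0,0],
    [0.2,-0.0025,0.1,-0.004,0,0,0],
    [0.2,-0.0025,0.1,-0.004,0,0,0],
    [0.2,-0.0025,0.1,-0.004,0,0,0]
  ]
}}

```text
clock: 3.82
eef_pos: [569.1, -206.8, 90.0]
tcp_rot: [-2.094, -0.0, 1.257]
contact_force: [0.6, 1.2, -0.5]
opening: 0.597
```

Run:
```python
from h import *
mv(*tool(*rack_sleeve(),0));s=r.sense();print(s['qpos'],s['contact_force'])
a=[cv2.resize(r.grab_frame(n)[y:y+160,x:x+160,::-1],(480,480),interpolation=cv2.INTER_CUBIC) for n,x,y in(("top",300,110),("side",270,200))]
cv2.imwrite("pics/g.png",cv2.resize(np.hstack(a),(800,400)))
```

```text
pos [ 567.9 -205.2   88.1] shift [0.0011 0.0009 0.0024] turn [-0.0017 -0.001   0.0024] rows>=0.0
[-0.3659  0.3593  2.1736  0.2976  0.0899 -1.912 ] [ 0.5622  1.1994 -0.5078]
```

View pics/g.png

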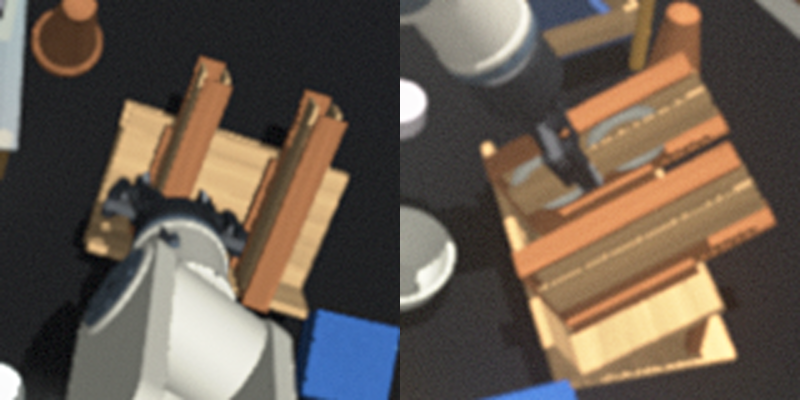

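Side view: one finger lies across the sleeve's middle slat at about (570,150). Top view: the fingers are on both sides of the sleeve and clear of the second one. Closing now.

{"op": "servo_tool", "data": {
  "motion": [
    [-1,0,0,0,0,0,0],
    [-1,0,0,0,0,0,0],
    [-1,0,0,0,0,0,0],
    [-1,0,0,0,0,0,0],
    [-1,0,0,0,0,0,0],
    [-1,0,0,0,0,0,0]
  ],
  "grip_force": 60
}}

```text
clock: 4.68
eef_pos: [569.9, -207.1, 90.4]
tcp_rot: [-2.095, -0.001, 1.257]
contact_force: [-4.6, 1.2, 7.8]
opening: 0.294
```

Run:
```python
from h import *
mv(*tool(*rack_sleeve(),0));s=r.sense();print(s['qpos'],s['contact_force'],s['opening'])
mv(*tool(*rack_sleeve(120),0))
Rs,ps=rack_sleeve(120)
mv(*tool(*sleeve_pose(*RACK,np.radians(15),[-84+10,55,190]),0))
```

```text
pos [ 567.9 -205.2   88.1] shift [0.0012 0.0007 0.0033] turn [ 0.0049 -0.0021  0.0023] rows>=0.1
[-0.366   0.3596  2.1724  0.2992  0.0897 -1.9136] [-4.6415  1.1686  7.763 ] 0.29394734221802216
pos [ 567.9 -205.2  208.1] shift [ 0.0013 -0.1031 -0.0568] turn [ 0.0049 -0.0021  0.0023] rows>=1.9
pos [ 581.8 -209.7  198. ] shift [ 0.0013 -0.0871 -0.0643] turn [ 1.5049 -0.0018  0.0025] rows>=1.7
```

{"op": "servo_tool", "data": {
  "motion": [
    [-1,0,-0.009,-0.005,0,0,0],
    [-1,0,-0.022,-0.0125,0,0,0],
    [-1,0,-0.039,-0.0225,0,0,0],
    [-1,0,-0.056,-0.0325,0,0,0],
    [-1,0,-0.073,-0.0425,0,0,0],
    [-1,0,-0.091,-0.0525,0,0,0],
    [-1,0,-0.108,-0.0625,0,0,0],
    [-1,0,-0.125,-0.0725,0,0,0],
    [-1,0,-0.139,-0.08,0,0,0],
    [-1,0,-0.147,-0.085,0,0,0],
    [-1,0,-0.147,-0.085,0,0,0]
  ]
}}

```text
clock: 6.05
eef_pos: [569.8, -207.2, 259.5]
tcp_rot: [-2.094, -0.0, 1.257]
contact_force: [0.1, -0.2, -4.1]
opening: 0.295
```

```bash
cat >> h.py <<'E'
# grasp as made: tool pose at grasp (measured) with the sleeve seated
RG=Ro.from_euler('xyz',[-2.095,-.001,1.257]).as_matrix(); PG=np.array([569.9,-207.1,90.4])
_Rs,_ps=rack_sleeve()
TS=_Rs.T@RG; TCPS=_Rs.T@(PG-_ps); a=TS[:,1]
E
python3 - <<'E'
from h import *
print(TCPS)
s=r.sense();print(s['eef_pos'],s['tcp_rot'],s['qpos'],s['contact_force'],s['opening'])
R0,p0=cur();Rs=R0@TS.T;ps=p0-Rs@TCPS
for n in("top","side"):print(n,proj(n,[ps,ps+200*Rs[:,2]]))
f=cur()
C=mv(*tool(*sleeve_pose(*SHELF,np.radians(12),[-90-60-200*np.cos(.2),0,150])),f) 
D=mv(*tool(*shelf_sleeve(np.radians(10),30,112)),C)
E=mv(*tool(*shelf_sleeve(np.radians(-25),30,103)),D)
a=[cv2.resize(r.grab_frame(n)[y:y+200,x:x+200,::-1],(400,400),interpolation=cv2.INTER_CUBIC) for n,x,y in(("top",290,80),("side",250,150))]
cv2.imwrite("pics/lift.png",np.hstack(a))
E
```

```text
[10.2149 -1.1968 75.2927]
[ 569.8376 -207.2163  259.528 ] [-2.0943 -0.0003  1.2569] [-0.3662  0.0727  2.038   0.0542  0.5086 -1.6632] [ 0.0827 -0.2108 -4.077 ] 0.2952505174577977
top [[371.9945 203.2851]
 [404.8736 115.8462]]
side [[317.5025 222.5661]
 [404.4463 174.8513]]
pos [422.  146.  155.7] shift [ 0.2903 -0.0348  0.2682] turn [ 1.7882 -1.2971 -0.5026] rows>=6.3
pos [510.9 139.6  80.3] shift [-0.0001  0.0923 -0.0715] turn [0.2    0.0002 0.0001] rows>=1.9
pos [514.6 139.4 146.4] shift [ 0.0001 -0.0645 -0.0152] turn [3.5    0.0034 0.0011] rows>=3.3
```

View pics/lift.png

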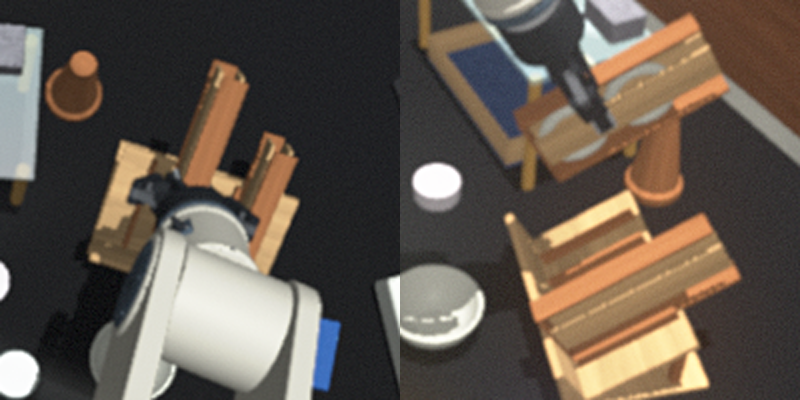

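The side crop shows the sleeve lifted with its mouth at about (708,52), where I predicted it, so it hasn't slipped. Both rings are still inside and the second sleeve hasn't moved. Next I'll back away, then cross over.

Run:
```python
from h import *
f=cur()
R1,_=tool(*sleeve_pose(*RACK,np.radians(14),[0,0,0]))
S1=mv(R1,np.array([440,-150,260.]),f)
R2,_=tool(*sleeve_pose(*SHELF,np.radians(12),[0,0,0]))
S2=mv(R2,np.array([420,146,240.]),S1)
```

```text
pos [ 440. -150.  260.] shift [ 0.0143 -0.0715  0.1212] turn [ 1.5868  0.0022 -0.0026] rows>=2.3
pos [420. 146. 240.] shift [ 0.2753 -0.0071  0.1121] turn [ 0.2004 -1.3507 -0.3127] rows>=4.8
```

{"op": "servo_tool", "data": {
  "motion": [
    [-1,0.001,-0.004,0.007,0.1,0,0],
    [-1,0.003,-0.013,0.022,0.3,0,0],
    [-1,0.005,-0.024,0.041,0.55,0,0],
    [-1,0.007,-0.036,0.061,0.8,0,0],
    [-1,0.009,-0.048,0.081,1.05,0,0],
    [-1,0.012,-0.059,0.1,1.3,0,0],
    [-1,0.013,-0.067,0.114,1.5,0,0],
    [-1,0.014,-0.071,0.121,1.6,0,0],
    [-1,0.014,-0.071,0.121,1.6,0,0],
    [-1,0.014,-0.071,0.121,1.6,0,0]
  ]
}}

```text
clock: 7.4
eef_pos: [441.2, -150.7, 260.4]
tcp_rot: [-1.816, -0.0, 1.257]
contact_force: [0.6, -0.3, -4.3]
opening: 0.297
```

{"op": "servo_tool", "data": {
  "motion": [
    [-1,0.01,0,0.004,0,-0.05,0],
    [-1,0.03,0,0.012,0,-0.15,-0.05],
    [-1,0.06,-0.001,0.024,0.05,-0.3,-0.1],
    [-1,0.09,-0.002,0.036,0.05,-0.45,-0.1],
    [-1,0.12,-0.003,0.049,0.1,-0.6,-0.15],
    [-1,0.15,-0.004,0.061,0.1,-0.75,-0.2],
    [-1,0.18,-0.005,0.073,0.15,-0.9,-0.2],
    [-1,0.21,-0.006,0.086,0.15,-1.05,-0.25],
    [-1,0.24,-0.007,0.098,0.2,-1.2,-0.3],
    [-1,0.262,-0.007,0.107,0.2,-1.3,-0.3],
    [-1,0.275,-0.007,0.112,0.2,-1.35,-0.31],
    [-1,0.275,-0.007,0.112,0.2,-1.35,-0.31]
  ]
}}

```text
clock: 8.9
eef_pos: [420.6, 145.8, 240.1]
tcp_rot: [-1.78, -0.0, 1.5]
contact_force: [0.3, -0.1, -4.6]
opening: 0.295
```

Run:
```python
from h import *
s=r.sense();print(s['eef_pos'],s['tcp_rot'],s['qpos'],s['contact_force'],s['opening'])
R0,p0=cur();Rs=R0@TS.T;ps=p0-Rs@TCPS
m=ps+200*Rs[:,2];print('mouth',m,'orig',ps,'z',Rs[:,2])
f=(R0,p0)
C=mv(*tool(*shelf_sleeve(np.radians(10),-60,118,5)),f) 
D=mv(*tool(*shelf_sleeve(np.radians(10),30,112,5)),C)
E=mv(*tool(*shelf_sleeve(np.radians(-25),30,103,5)),D)
for n in("top","side"):print(n,proj(n,[ps,m]))
```

```text
[420.635  145.7792 240.0607] [-1.7798 -0.0001  1.5003] [ 0.4031 -0.0465  2.1121 -0.1217  0.8931 -1.0296] [ 0.2547 -0.1264 -4.6024] 0.2951554943832791
mouth [540.3219 138.5738 275.8491] orig [345.1291 152.2975 234.4794] z [ 0.976  -0.0686  0.2068]
pos [421.5 151.1  86.3] shift [0.0054 0.1505 0.0314] turn [ 0.1938  0.0103 -0.0034] rows>=2.5
pos [511.3 144.6  80.3] shift [ 0.      0.0216 -0.0876] turn [0. 0. 0.] rows>=1.4
pos [515.  144.4 146.4] shift [ 0.0001 -0.0645 -0.0152] turn [3.5    0.0034 0.0011] rows>=3.3
top [[216.2872 277.8323]
 [221.1321 183.6817]]
side [[185.5665 158.6476]
 [260.6569 125.747 ]]
```

Run:
```python
from h import *
t=cv2.imread("pics/top0.png");h=cv2.cvtColor(t,cv2.COLOR_BGR2HSV)
m=cv2.inRange(h,(80,120,60),(97,255,255));m[:240]=0
c=max(cv2.findContours(m,0,1)[0],key=cv2.contourArea)
ys,xs=np.nonzero(m[:, :270]);pts=np.c_[xs,ys].astype(float)
for z in(0,26,96):
  w=ray("top",pts,[z]*len(pts));print(z,[w[i].round() for i in(w[:,0].argmax(),w[:,0].argmin(),w[:,1].argmax(),w[:,1].argmin())])
f=cur()
C=mv(*tool(*shelf_sleeve(np.radians(10),-25,118,5)),f)
D=mv(*tool(*shelf_sleeve(np.radians(10),30,112,5)),C)
for d in(-25,30):
  Rs,ps=shelf_sleeve(np.radians(10),d,112,5);print(ps,ps+Rs@[48,0,0])
```

```text
0 [array([396., 244.,   0.]), array([196., 136.,   0.]), array([323., 301.,   0.]), array([276.,  78.,   0.])]
26 [array([395., 239.,  26.]), array([200., 133.,  26.]), array([323., 295.,  26.]), array([277.,  77.,  26.])]
96 [array([393., 227.,  96.]), array([209., 127.,  96.]), array([326., 280.,  96.]), array([282.,  74.,  96.])]
pos [456.4 148.6  86.3] shift [ 0.0053  0.1578 -0.0029] turn [ 0.1938  0.0103 -0.0034] rows>=2.5
pos [511.3 144.6  80.3] shift [ 0.      0.0155 -0.0531] turn [0. 0. 0.] rows>=0.9
[380.8064 155.2289  77.2704] [389.1199 154.6293  29.9996]
[435.6639 151.2723  77.2704] [443.9774 150.6727  29.9996]
```

{"op": "servo_tool", "data": {
  "motion": [
    [-1,0.001,0.006,0,0,0,0],
    [-1,0.002,0.02,0,0,0,0],
    [-1,0.003,0.04,-0.001,0.05,0,0],
    [-1,0.004,0.062,-0.001,0.1,0,0],
    [-1,0.005,0.085,-0.002,0.1,0,0],
    [-1,0.005,0.108,-0.002,0.15,0,0],
    [-1,0.005,0.13,-0.003,0.19,0,0],
    [-1,0.005,0.147,-0.003,0.19,0,0],
    [-1,0.005,0.157,-0.003,0.19,0,0],
    [-1,0.005,0.158,-0.003,0.19,0,0],
    [-1,0.005,0.158,-0.003,0.19,0,0]
  ]
}}

```text
clock: 10.28
eef_pos: [457.1, 147.4, 86.6]
tcp_rot: [-1.747, -0.0, 1.498]
contact_force: [-0.5, 0.8, -3.6]
opening: 0.295
```

Run:
```python
from h import *
s=r.sense();print(s['eef_pos'],s['qpos'],s['contact_force'],s['opening'])
R0,p0=cur();Rs=R0@TS.T;ps=p0-Rs@TCPS
m=ps+200*Rs[:,2];print('mouth',m,'orig',ps,'z',Rs[:,2])
mv(*tool(*shelf_sleeve(np.radians(10),30,112,5)))
mv(*tool(*shelf_sleeve(np.radians(10),32,112,5)))
for n in("top","side"):print(n,proj(n,[ps,m,m-48*Rs[:,0],m+48*Rs[:,0]]))
a=[cv2.resize(r.grab_frame(n)[y:y+200,x:x+200,::-1],(400,400),interpolation=cv2.INTER_CUBIC) for n,x,y in(("top",130,60),("side",190,60))]
cv2.imwrite("pics/front.png",np.hstack(a))
```

```text
[457.0521 147.4118  86.5676] [ 0.3613  0.2733  2.1731 -0.1437  0.5392 -1.0195] [-0.53    0.8007 -3.6425] 0.2947709484590598
mouth [577.8228 139.9068 118.4394] orig [381.4171 154.0759  83.4529] z [ 0.982  -0.0708  0.1749]
pos [511.3 144.6  80.3] shift [ 0.0011  0.0157 -0.0524] turn [ 0.0075 -0.0001 -0.0043] rows>=0.9
pos [513.3 144.5  80.3] shift [ 0.0011  0.0161 -0.0543] turn [ 0.0075 -0.0001 -0.0043] rows>=0.9
top [[223.4688 261.7987]
 [228.2788 179.9953]
 [225.9141 179.7689]
 [230.4555 180.2039]]
side [[204.4779 201.9852]
 [273.5571 172.4847]
 [270.6976 158.7655]
 [276.2843 185.5718]]
```

View pics/front.png

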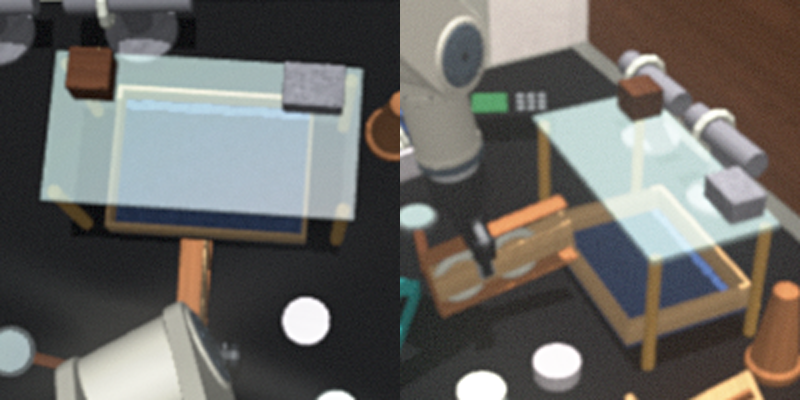

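The side crop shows the level-ish sleeve in front of the shelf with both rings visible. Its mouth is at about (565,225), below the glass and above the tray rim, as computed. Moving in.

{"op": "servo_tool", "data": {
  "motion": [
    [-1,0,0.002,-0.006,0,0,0],
    [-1,0.001,0.005,-0.017,0,0,0],
    [-1,0.001,0.009,-0.03,0,0,0],
    [-1,0.001,0.013,-0.043,0,0,0],
    [-1,0.001,0.0155,-0.052,0,0,0],
    [-1,0.001,0.016,-0.054,0,0,0],
    [-1,0.001,0.016,-0.054,0,0,0],
    [-1,0.001,0.016,-0.054,0,0,0]
  ]
}}

```text
clock: 11.38
eef_pos: [512.2, 144.4, 79.9]
tcp_rot: [-1.746, 0.0, 1.499]
contact_force: [0.2, 0.7, -4.8]
opening: 0.298
```

Run:
```python
from h import *
s=r.sense();print(s['eef_pos'],s['contact_force'],s['opening'])
f=cur();Rs=f[0]@TS.T;ps=f[1]-Rs@TCPS;print('mouth',ps+200*Rs[:,2])
h=[(10,112),(5,112),(0,111),(-5,109),(-10,107),(-15,105),(-20,103),(-25,102)]
for q,z in h: mv(*tool(*shelf_sleeve(np.radians(q),32,z,5)),f)
```

```text
[512.2317 144.3566  79.9446] [ 0.1997  0.6644 -4.7863] 0.2979562765377652
mouth [633.0336 136.8933 111.7079]
pos [513.3 144.5  80.3] shift [ 0.0002 -0.0002 -0.0011] turn [ 0.0024  0.0018 -0.006 ] rows>=0.0
pos [511.  144.6  91. ] shift [ 0.0002 -0.0111 -0.0007] turn [ 0.5024  0.002  -0.0059] rows>=0.5
pos [509.6 144.7 100.8] shift [ 0.0002 -0.021  -0.0011] turn [ 1.0024  0.0022 -0.0058] rows>=0.9
pos [509.2 144.8 109.7] shift [ 0.0002 -0.0298 -0.0022] turn [ 1.5024  0.0024 -0.0057] rows>=1.4
pos [509.8 144.7 118.6] shift [ 0.0002 -0.0385 -0.0043] turn [ 2.0024  0.0026 -0.0056] rows>=1.9
pos [511.2 144.6 127.4] shift [ 0.0002 -0.0469 -0.0073] turn [ 2.5024  0.0029 -0.0055] rows>=2.3
pos [513.7 144.4 136.1] shift [ 0.0002 -0.055  -0.0112] turn [ 3.0024  0.0031 -0.0054] rows>=2.8
pos [517.  144.2 145.4] shift [ 0.0002 -0.0637 -0.0161] turn [ 3.5024  0.0033 -0.0053] rows>=3.3
```

{"op": "servo_tool", "data": {
  "motion": [
    [-1,0,-0.011,-0.001,0.5,0,0],
    [-1,0,-0.021,-0.001,1.0,0,0],
    [-1,0,-0.026,-0.002,1.25,0,0],
    [-1,0,-0.03,-0.002,1.5,0,0],
    [-1,0,-0.0385,-0.0043,2.0,0,0],
    [-1,0,-0.047,-0.0073,2.5,0,0],
    [-1,0,-0.055,-0.011,3.0,0,0],
    [-1,0,-0.0585,-0.013,3.2,0,0],
    [-1,0,-0.0585,-0.013,3.2,0,0],
    [-1,0,-0.0585,-0.013,3.2,0,0],
    [-1,0,-0.0585,-0.013,3.2,0,0],
    [-1,0,-0.0585,-0.013,3.2,0,0]
  ]
}}

```text
clock: 12.88
eef_pos: [515.1, 144.3, 140.0]
tcp_rot: [-1.189, -0.0, 1.499]
contact_force: [0.3, 0.4, -4.0]
opening: 0.294
```

{"op": "servo_tool", "data": {
  "motion": [
    [-1,0,0,0,0,0,0],
    [-1,0,0,0,0,0,0],
    [-1,0,0,0,0,0,0],
    [-1,0,0,0,0,0,0]
  ]
}}

```text
clock: 13.38
eef_pos: [515.3, 144.2, 139.8]
tcp_rot: [-1.188, -0.0, 1.499]
contact_force: [-1.0, 0.3, -3.6]
opening: 0.294
```

Run:
```python
from h import *
s=r.sense();print(s['eef_pos'],s['tcp_rot'],s['contact_force'],s['opening'])
f=cur();Rs=f[0]@TS.T;ps=f[1]-Rs@TCPS;print('mouth',ps+200*Rs[:,2],Rs[:,2])
a=[cv2.resize(r.grab_frame(n)[y:y+200,x:x+200,::-1],(400,400),interpolation=cv2.INTER_CUBIC) for n,x,y in(("top",130,60),("side",190,60))]
cv2.imwrite("pics/tip.png",np.hstack(a))
```

```text
[515.2735 144.2194 139.8326] [-1.1883 -0.0001  1.4986] [-0.9577  0.3124 -3.6381] 0.29405313278045186
mouth [634.536  136.8492 102.6865] [ 0.9251 -0.0665 -0.3738]
```

View pics/tip.png

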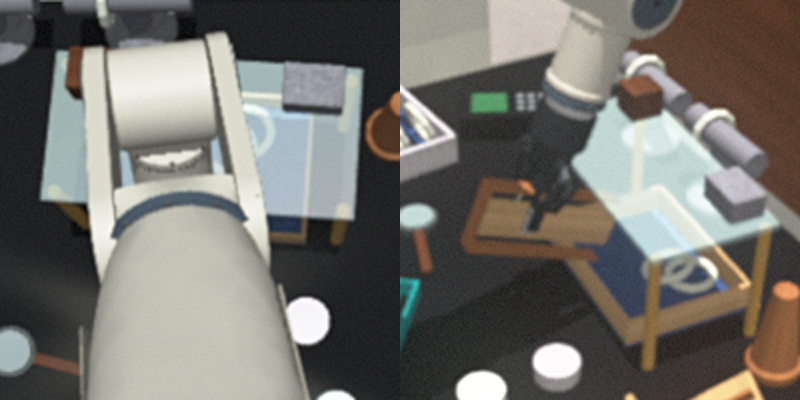

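The side crop shows the sleeve empty and both rings in the tray, overlapping at about (660-715,268). Time to withdraw straight back.

Run:
```python
from h import *
f=cur();X=Ro.from_euler('z',-.072).as_matrix()[:,0]
A=mv(f[0],f[1]-85*X,f)
R2,_=tool(*sleeve_pose(*SHELF,np.radians(12),[0,0,0]))
B=mv(R2,np.array([420,146,250.]),A)
R1,_=tool(*sleeve_pose(*RACK,np.radians(14),[0,0,0]))
C=mv(R1,np.array([440,-150,260.]),B)
D=mv(RG,PG+[0,0,170],C)
```

```text
pos [430.5 150.3 139.8] shift [-0.      0.0317  0.0789] turn [0. 0. 0.] rows>=1.4
pos [420. 146. 250.] shift [-0.0051 -0.0984  0.0505] turn [-3.3951 -0.0008 -0.0053] rows>=3.2
pos [ 440. -150.  260.] shift [-0.2938 -0.0015 -0.0425] turn [-0.2004  1.3507  0.3127] rows>=4.7
pos [ 569.9 -207.1  260.4] shift [-0.0142  0.0338 -0.1371] turn [-1.6    -0.0015 -0.0005] rows>=2.3
```

{"op": "servo_tool", "data": {
  "motion": [
    [-1,0,0.003,0.008,0,0,0],
    [-1,0,0.009,0.022,0,0,0],
    [-1,0,0.016,0.04,0,0,0],
    [-1,0,0.023,0.058,0,0,0],
    [-1,0,0.029,0.072,0,0,0],
    [-1,0,0.032,0.079,0,0,0],
    [-1,0,0.032,0.079,0,0,0],
    [-1,0,0.032,0.079,0,0,0]
  ]
}}

```text
clock: 14.48
eef_pos: [430.9, 150.5, 139.8]
tcp_rot: [-1.189, -0.0, 1.499]
contact_force: [-0.2, 0.1, -3.7]
opening: 0.293
```

{"op": "servo_tool", "data": {
  "motion": [
    [-1,0,-0.006,0.003,-0.2,0,0],
    [-1,-0.001,-0.018,0.009,-0.6,0,0],
    [-1,-0.002,-0.035,0.018,-1.2,0,0],
    [-1,-0.003,-0.052,0.027,-1.8,0,0],
    [-1,-0.004,-0.07,0.036,-2.4,0,0],
    [-1,-0.005,-0.087,0.045,-3.0,0,0],
    [-1,-0.005,-0.098,0.05,-3.4,0,0],
    [-1,-0.005,-0.098,0.05,-3.4,0,0],
    [-1,-0.005,-0.098,0.05,-3.4,0,0]
  ]
}}

```text
clock: 15.6
eef_pos: [420.0, 146.1, 249.2]
tcp_rot: [-1.781, -0.0, 1.499]
contact_force: [-0.2, -0.0, -4.3]
opening: 0.299
```

{"op": "servo_tool", "data": {
  "motion": [
    [-1,-0.01,0,-0.001,0,0.05,0],
    [-1,-0.03,0,-0.004,0,0.15,0.05],
    [-1,-0.06,0,-0.009,-0.05,0.3,0.05],
    [-1,-0.095,0,-0.014,-0.05,0.45,0.1],
    [-1,-0.13,0,-0.019,-0.1,0.6,0.15],
    [-1,-0.165,0,-0.024,-0.1,0.75,0.2],
    [-1,-0.2,0,-0.029,-0.15,0.9,0.2],
    [-1,-0.235,-0.001,-0.034,-0.15,1.05,0.25],
    [-1,-0.265,-0.001,-0.038,-0.2,1.2,0.3],
    [-1,-0.286,-0.001,-0.042,-0.2,1.3,0.3],
    [-1,-0.294,-0.001,-0.042,-0.2,1.35,0.31],
    [-1,-0.294,-0.001,-0.042,-0.2,1.35,0.31]
  ]
}}

```text
clock: 17.1
eef_pos: [439.2, -150.6, 258.4]
tcp_rot: [-1.815, -0.001, 1.255]
contact_force: [0.4, -0.1, -4.7]
opening: 0.296
```

Run:
```python
from h import *
s=r.sense();print(s['clock'],s['eef_pos'],s['tcp_rot'],s['contact_force'],s['opening'])
mv(RG,PG+[0,0,170])
```

```text
17.1 [ 439.2147 -150.5668  258.4133] [-1.8152 -0.0009  1.2554] [ 0.3714 -0.1193 -4.7411] 0.296392186012045
pos [ 569.9 -207.1  260.4] shift [-0.0132  0.0324 -0.138 ] turn [-1.6032 -0.0082 -0.0038] rows>=2.3
```

{"op": "servo_tool", "data": {
  "motion": [
    [-1,-0.001,0.002,-0.008,-0.1,0,0],
    [-1,-0.003,0.006,-0.025,-0.3,0,0],
    [-1,-0.005,0.011,-0.047,-0.55,0,0],
    [-1,-0.007,0.017,-0.07,-0.8,0,0],
    [-1,-0.009,0.022,-0.093,-1.1,0,0],
    [-1,-0.011,0.027,-0.115,-1.35,0,0],
    [-1,-0.013,0.031,-0.13,-1.55,0,0],
    [-1,-0.0132,0.0324,-0.138,-1.6,-0.01,0],
    [-1,-0.0132,0.0324,-0.138,-1.6,-0.01,0],
    [-1,-0.0132,0.0324,-0.138,-1.6,-0.01,0],
    [-1,-0.0132,0.0324,-0.138,-1.6,-0.01,0]
  ]
}}

```text
clock: 18.48
eef_pos: [570.2, -206.2, 261.3]
tcp_rot: [-2.096, -0.0, 1.259]
contact_force: [0.8, -0.3, -3.2]
opening: 0.294
```

Run:
```python
from h import *
s=r.sense();print(s['clock'],s['eef_pos'],s['tcp_rot'],s['contact_force'],s['opening'])
mv(RG,PG+[0,0,170]);mv(RG,PG+[0,0,8]);mv(RG,PG)
f=cur();Rs=f[0]@TS.T;ps=f[1]-Rs@TCPS
# colour check of actual mouth vs predicted in side image (orange top wall mouth corner)
print(proj("side",[ps+Rs@[-48,-13,200],ps+Rs@[-48,13,200],ps+Rs@[48,-13,200],ps+Rs@[-48,-13,0]]))
im=r.grab_frame("side");h=cv2.cvtColor(im,cv2.COLOR_RGB2HSV)
m=cv2.inRange(h,(4,110,110),(14,255,255));m[:,:300]=0;m[260:]=0
for c in cv2.findContours(m,0,1)[0]:
  if cv2.contourArea(c)>60: print(cv2.contourArea(c),cv2.boxPoints(cv2.minAreaRect(c)).round(1).tolist())
```

```text
18.475 [ 570.2207 -206.2283  261.2798] [-2.0959 -0.0001  1.2587] [ 0.7848 -0.3219 -3.2103] 0.29390006119762235
pos [ 569.9 -207.1  260.4] shift [-0.0009  0.0007  0.0005] turn [0.0049 0.0107 0.0005] rows>=0.0
pos [ 569.9 -207.1   98.4] shift [-0.001   0.1409  0.0817] turn [0.0049 0.0107 0.0005] rows>=2.6
pos [ 569.9 -207.1   90.4] shift [-0.001   0.1478  0.0857] turn [0.0049 0.0107 0.0005] rows>=2.7
[[398.7694 161.7245]
 [393.8674 154.066 ]
 [414.3326 192.5711]
 [308.5952 211.9681]]
232.0 [[305.5, 206.5], [327.0, 191.1999969482422], [338.5, 207.3000030517578], [317.1000061035156, 222.6999969482422]]
1682.5 [[324.0, 231.0], [410.70001220703125, 183.5], [433.0, 224.3000030517578], [346.29998779296875, 271.70001220703125]]
552.5 [[343.1000061035156, 180.60000610351562], [395.79998779296875, 153.0], [401.8999938964844, 164.5], [349.20001220703125, 192.10000610351562]]
```

The sleeve's top edge in the side view is within about 3 px of prediction, so it hasn't slipped. Lowering.

{"op": "servo_tool", "data": {
  "motion": [
    [-1,-0.001,0.008,0.0045,0,0,0],
    [-1,-0.001,0.022,0.0128,0,0,0],
    [-1,-0.001,0.038,0.022,0,0,0],
    [-1,-0.001,0.054,0.0313,0,0,0],
    [-1,-0.001,0.07,0.0406,0,0,0],
    [-1,-0.001,0.084,0.0487,0,0.01,0],
    [-1,-0.001,0.097,0.0562,0,0.01,0],
    [-1,-0.001,0.108,0.0626,0,0.01,0],
    [-1,-0.001,0.117,0.0678,0,0.01,0],
    [-1,-0.001,0.122,0.0707,0,0.01,0],
    [-1,-0.001,0.122,0.0707,0,0.01,0],
    [-1,-0.001,0.122,0.0707,0,0.01,0]
  ]
}}

```text
clock: 20.02
eef_pos: [570.5, -207.5, 120.6]
tcp_rot: [-2.097, -0.001, 1.257]
contact_force: [0.7, -0.3, -3.3]
opening: 0.293
```

Run:
```python
from h import *
s=r.sense();print(s['clock'],s['eef_pos'],s['tcp_rot'],s['contact_force'],s['opening'])
mv(RG,PG+[0,0,1])
```

```text
20.025 [ 570.451  -207.4571  120.6098] [-2.0968 -0.001   1.257 ] [ 0.7133 -0.3009 -3.322 ] 0.292885130415094
pos [ 569.9 -207.1   91.4] shift [0.0001 0.0249 0.0152] turn [ 0.01    0.0002 -0.0001] rows>=0.5
```

{"op": "servo_tool", "data": {
  "motion": [
    [-1,0,0.005,0.003,0,0,0],
    [-1,0,0.01,0.006,0,0,0],
    [-1,0,0.015,0.009,0,0,0],
    [-1,0,0.019,0.0115,0,0,0],
    [-1,0,0.022,0.0134,0,0,0],
    [-1,0,0.0249,0.0152,0,0,0],
    [-1,0,0.0249,0.0152,0,0,0],
    [-1,0,0.0249,0.0152,0,0,0]
  ]
}}

```text
clock: 21.02
eef_pos: [569.5, -207.1, 91.0]
tcp_rot: [-2.096, -0.001, 1.257]
contact_force: [0.2, -0.2, -4.0]
opening: 0.288
```

Run:
```python
from h import *
s=r.sense();print(s['clock'],s['eef_pos'],s['tcp_rot'],s['contact_force'],s['opening'])
mv(RG,PG)
```

```text
21.025 [ 569.488  -207.1186   91.0347] [-2.096 -0.001  1.257] [ 0.2151 -0.2417 -3.9643] 0.28779315537800365
pos [ 569.9 -207.1   90.4] shift [ 0.0001  0.0007 -0.    ] turn [0.0056 0.     0.0001] rows>=0.0
```

{"op": "servo_tool", "data": {
  "motion": [
    [-1,0,0.001,0.0005,0,0,0],
    [-1,0,0.002,0.001,0,0,0],
    [-1,0,0.002,0.001,0,0,0]
  ]
}}

```text
clock: 21.4
eef_pos: [569.9, -207.2, 90.4]
tcp_rot: [-2.098, -0.001, 1.257]
contact_force: [-13.1, 5.1, 19.9]
opening: 0.298
```

{"op": "servo_tool", "data": {
  "motion": [
    [-0.3,0,0,0,0,0,0],
    [-0.2,0,0,0,0,0,0],
    [0,0,0,0,0,0,0],
    [0.2,0,0,0,0,0,0],
    [0.2,0,0,0,0,0,0],
    [0.2,0,0,0,0,0,0]
  ]
}}

```text
clock: 22.15
eef_pos: [569.6, -207.2, 88.7]
tcp_rot: [-2.096, -0.001, 1.257]
contact_force: [-0.7, 0.7, -1.2]
opening: 0.6
```

{"op": "servo_tool", "data": {
  "motion": [
    [0.2,0,-0.008,0,0,0,0],
    [0.2,0,-0.025,0,0,0,0],
    [0.2,0,-0.045,0,0,0,0],
    [0.2,0,-0.065,0,0,0,0],
    [0.2,0,-0.09,0,0,0,0],
    [0.2,0,-0.115,0,0,0,0],
    [0.2,0,-0.14,0,0,0,0],
    [0.2,0,-0.165,0,0,0,0],
    [0.2,0,-0.17,0,0,0,0],
    [0.2,0,-0.17,0,0,0,0]
  ]
}}

```text
clock: 23.4
eef_pos: [488.7, -181.0, 235.8]
tcp_rot: [-2.097, -0.001, 1.257]
contact_force: [-0.4, -0.3, 0.2]
opening: 0.599
```

Run:
```python
from h import *
s=r.sense();print(s['clock'],s['eef_pos'],s['tcp_rot'],s['contact_force'],s['opening'])
a=[cv2.resize(r.grab_frame(n)[y:y+h,x:x+w,::-1],(400,400),interpolation=cv2.INTER_CUBIC) for n,x,y,w,h in(("top",140,60,300,300),("side",240,80,240,240))]
cv2.imwrite("pics/end.png",np.hstack(a))
im0=cv2.imread("pics/side0.png");im=r.grab_frame("side")[...,::-1]
for n,i in(("t0",im0),("now",im)):
  h=cv2.cvtColor(np.ascontiguousarray(i),cv2.COLOR_BGR2HSV);m=cv2.inRange(h,(4,110,110),(14,255,255));m[:,:300]=0
  for c in cv2.findContours(m,0,1)[0]:
    if cv2.contourArea(c)>150: print(n,cv2.contourArea(c),cv2.boxPoints(cv2.minAreaRect(c)).round(1).tolist())
```

```text
23.4 [ 488.6526 -181.0489  235.8267] [-2.0966 -0.001   1.257 ] [-0.4034 -0.3233  0.2123] 0.5991567243707624
t0 531.0 [[328.79998779296875, 321.6000061035156], [416.79998779296875, 281.29998779296875], [423.0, 294.79998779296875], [335.0, 335.1000061035156]]
t0 1664.5 [[307.6000061035156, 293.1000061035156], [396.8999938964844, 243.5], [409.0, 265.20001220703125], [319.70001220703125, 314.79998779296875]]
t0 1119.5 [[299.79998779296875, 264.5], [383.6000061035156, 197.3000030517578], [400.79998779296875, 218.6999969482422], [317.0, 286.0]]
now 2754.5 [[306.6000061035156, 288.5], [398.8999938964844, 244.10000610351562], [422.3999938964844, 293.1000061035156], [330.20001220703125, 337.5]]
now 1278.0 [[300.0, 265.29998779296875], [383.70001220703125, 196.5], [402.20001220703125, 219.10000610351562], [318.6000061035156, 287.8999938964844]]
```

View pics/end.png

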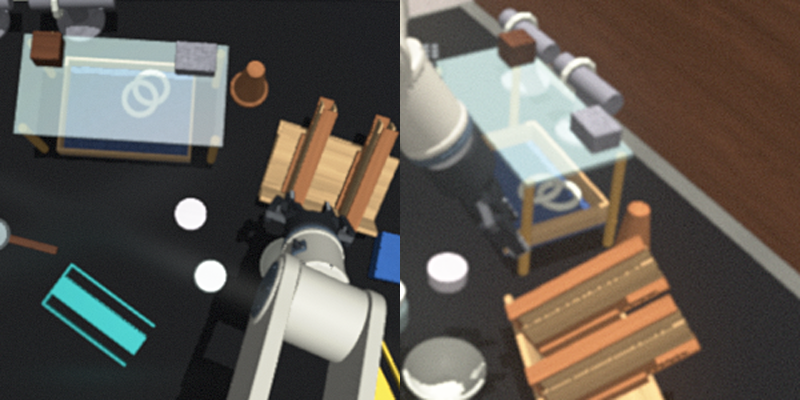

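The last picture shows the sleeve seated in its left bay and the second sleeve beside it. Both rings lie in the tray, at top crop (138,97) and (153,85). The gripper is clear, so I'm handing in.

Run:
```python
from h import *
P=np.array([[138,97],[153,85]])*0.75+[140,60]
w=ray("top",P,[12,20]);print((w-[698.4,129.4,0])@Ro.from_euler('z',-.0776).as_matrix())
print(r.sign_off())
```

```text
[[ 29.7598 -16.0962  12.    ]
 [ 54.4176 -44.8546  20.    ]]
the job is handed in; nothing more can be done
None
```

The job is done and handed in at about 23.5 s of the 58 s; the sign-off gives no verdict. I gripped the full sleeve in the left bay across its width and lifted it straight up. I then brought its mouth about 32 mm in under the glass and tipped it about 22° below level, and both bangles rolled into the tray. The empty sleeve went back into its own bay.

**Last checks:**
- **Bangles:** they overlap in the tray, with centres at about (30, -16) and (54, -45) mm in the tray's frame, well inside the limits. I read the pixel positions by eye and assumed heights of 12 and 20 mm.
- **Returned sleeve:** its outline in the side picture matches the starting one to within about 2 px. I did not measure its seated position in mm.
- **Second sleeve, tray and bystanders:** they look unmoved in the final picture. I did not measure the tray or the bystanders, and the second sleeve's outline merged with another in the final colour mask.
- **Forces:** the gripper ended clear with about 0 N on it. The largest force I read was about 24 N, when the sleeve met the rack on setting down. Nothing showed contact with the glass.

**Disagreements:**
- **Tool force:** it read about -4 N with the sleeve full and with it empty, so it was no use for telling whether the bangles were out. I relied on the pictures for that.
- **Grip angle:** I had planned to tilt the gripper 8° but gripped square to the sleeve, because joint 5 was near its limit.
- **Pictures:** I viewed 11, one over the budget of 10.

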